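# Ready the matching screwdriver over the model

### The job

Look which of the two model vehicles stands on the green work mat. Draw the screwdriver of its colour out of the slanted rack (yellow handle for the yellow van, blue handle for the tanker with the blue cab), turn it so that it points straight down, and finish while still holding it so, still, with its tip over the middle of that vehicle and about 5 to 12 cm above its roof, touching nothing but the gripper. Leave the other screwdriver in the rack and do not shift the vehicles or the bottles.

Things in the scene. Friction and masses are not known exactly. Their poses are not given: they have to be found in the camera images.
- driver_rack: Fixed tool rack: grey slanted block 150 mm wide on a dark base, 105 mm high. Origin on the bench under its middle, +z up, front -x, width along y. Two blind bores, 14 mm diameter, 75 mm deep, 80 mm apart, lean 0.70 rad (40 degrees) from vertical: outward along a bore is [-0.644, 0, 0.765] in this frame, towards the front. The block's top face is square to the bores.
- bore_left (a point): Centre of the mouth of the left (+y) bore, in the block's top face, about 87 mm above the bench. A driver's tip rests on the bore's floor 75 mm below the mouth, so the last 45 mm or so of its handle stand out; it stands loosely, with 1 mm of play all round. The axes of this point are those of driver_rack.
- bore_right (a point): The same for the right (-y) bore.
- driver_yellow: Yellow-handled precision screwdriver in one of the bores, tip down. 121 mm long: round handle 12 mm in diameter, 68 mm long; steel shaft 3.6 mm in diameter, 52 mm long; about 30 g. Origin at mid-length, 6 mm off the long axis (the axis passes through [0, 0, 6] mm); own +y runs along the axis from tip to handle end.
- driver_yellow_tip (a point): Tip of the yellow screwdriver, on its axis.
- driver_yellow_end (a point): End of the yellow screwdriver's handle, on its axis, 120 mm from the tip.
- driver_blue: Blue-handled precision screwdriver in one of the bores, tip down. 121 mm long: round handle 12 mm in diameter, 68 mm long; steel shaft 3.6 mm in diameter, 52 mm long; about 30 g. Origin at mid-length, 6 mm off the long axis (the axis passes through [0, 0, 6] mm); own +y runs along the axis from tip to handle end.
- driver_blue_tip (a point): Tip of the blue screwdriver, on its axis.
- driver_blue_end (a point): End of the blue screwdriver's handle, on its axis, as for the yellow one.
- green_mat: Green work mat, 110 x 150 x 2 mm, fixed flat on the bench; origin at the middle of its underside. The vehicle to be worked on stands on it, within about 20 mm of its middle.
- grey_mat: Blue-grey mat of the same size, fixed farther from the robot (loose papers may hide part of it), where the other vehicle waits.
- yellow_van: Yellow model van, 23 x 64 x 29 mm, loose; origin at the middle of its underside, length along its y.
- grey_tanker: Model tanker lorry with blue cab and silver-grey tank, 35 x 118 x 40 mm, loose; origin at the middle of its underside, length along its y.
- glue_bottle: Small white glue bottle with blue needle cap, 24 x 33 x 90 mm, standing loose; bystander. Origin at the middle of its foot.
- orange_paint: Small orange paint bottle with black cap, 27 x 28 x 60 mm, standing loose; bystander. Origin at the middle of its foot.
- white_paint: Small white paint bottle, 27 x 28 x 60 mm, standing loose; bystander. Origin at the middle of its foot.
Mind the look-alikes: they are no part of the job. Several things have the shape of the yellow_van; the one meant has the colours described above.

How it is judged:
By the outcome, as a careful person would: the job done as asked, in the order asked, and still so for the second after the job is handed in, while the arm keeps its last pose, push and grip.
It also fails if it takes over 32 s, if anything falls off the work surface, if the arm or the gripper's body presses on something with over 40 N, if the wrist force passes 120 N, or if a joint passes its speed limit or range.

### The arm

A 6-joint arm with a two-finger parallel gripper is mounted at the origin on a cart in front of the work surface, level with it; the furniture and walls round the work are solid. World frame = base frame: x ahead of the robot, y to its left, z up, the work surface at z = 0. Lengths are in m, angles in rad, forces in N, time in s.
With the tool pointing down it reaches from about 0.4 to 0.825 m from the base axis. Payload 7 kg.
Tool frame: the origin (TCP) lies on the centre line of the jaws, within the pads' length; the fingertips stand 19 mm ahead of it and the grasp point (between the pads) is the TCP; z points along the fingers, y is the line along which they close (so a half turn about z gives the same grasp; the last joint's range is limited). The gripper opens to 88 mm and grips with 3 to 60 N. Pads are 19 mm wide; open, the fingers measure 130 mm over their backs; the gripper's body (78 mm by 193 mm) begins 47 mm behind the grasp point.
Start: joints at [-0.87, 0.359, 0.012, 0, -1.224, -0.288], TCP at [0.271, -0.618, 0.246] pointing down, gripper open.
Joint ranges: [-3.07, 3.07], [-1.43, 2.12], [-1.02, 1.25], [-3.03, 1.67], [-3.05, -0], [-3.03, 3.03]. Speed limits (rad/s): [2.39, 2.39, 3.01, 3.14, 3.14, 3.14].

### API

Orientations are given as [roll, pitch, yaw] about the fixed x, y, z axes, in that order (R = Rz(yaw) Ry(pitch) Rx(roll)).
In Python, from station import arm, imaging, models gives the robot as it stands.
- The arm moves only by the tool play_rows, never from a script. Its arguments are lists of equal length, an entry for each row: "travel": the shift along the tool's x, y, z in units of 25 mm (1.0 is 25 mm), a list of three; "twist": the turn about the tool's z in units of 0.15 rad (1.0 is 0.15 rad). A call has 1 to 8 rows; each row shifts and turns the commanded pose from where the row before left it, along the tool's axes as they then stand; what a row does not reach is not made up. A row lasts 1/8 s, in which the tool goes at most 62.5 mm and 10.7 degrees, less where a joint would pass 70% of its speed; a pose out of reach is approached as far as the arm can. A call with a number of a shift or a turn outside -1 to 1 is refused whole. A call with a gripper value outside its range is refused whole. "fingers" is the opening, from 0 (shut) to 1 (fully open), set as the call begins (left out, the last holds). The fingers move at their own pace and stop on an object; "newtons" is the grip in N (left out, the last holds). Time passes only in rows, so rows that do not move let the fingers close. It gives the time, the measured TCP pose, the force, the opening and the grip force at its end, in the units of the state.
- arm.get_state(): the state, without advancing time (a new reading comes with each control period).
- imaging.grab_frame(name): name is "side" or "top"; returns a dict with "pixels" (420x560x3 uint8, red, green, blue), "fx", "fy", "cx", "cy" (pixels), "distortion" ([k1, k2, p1, p2, k3] as OpenCV has them; the pictures are not rectified), "R" (3x3) and "t" (3): a world point X has camera coordinates R X + t. Camera axes: x right, y down, z forward; pixel columns grow to the right and rows downward; lengths in m; the calibration is good to about 2 mm. A picture is of the moment at which its call begins. There is no depth.
- arm.job_done(): hands the job in; it is judged then, once.
Trained networks look in the newest picture that a camera, given by its name, has taken for a name from the list of things; names that differ only in an ending like _2 or _b are one class to them, and where a whole thing is asked for, a point or a joint stands for the part that bears it (a point fixed in the world has none). Each returns a list of dicts, best first, with "confidence" (0 to 1); they miss things now and then, are a little off and sometimes report something else, mostly with a low value. They report only what shows in the picture. A call takes as long as a camera call. They do not tell look-alikes from the thing itself.
- models.boxes_of(name, camera): "extent" ([centre column, centre row, width, height] in pixels, round what is visible of it).
- models.silhouettes(name, camera): "pixels" (420x560 bool, what is visible of it) and "extent" ([centre column, centre row, width, height] in pixels, round what is visible of it).
The state is a dict: "t": time; "q": joint angles; "qd": joint speeds; "joint_efforts": joint torques, N m; "eef_pos": TCP position; "ee_rot": TCP orientation; "force": force on the tool from outside, world axes, zero at the start; "moment": the same for the moment, N m; "width": finger opening in m; "gripper_force": force on a finger pad.
Only numpy, scipy, OpenCV 4.12 (cv2) and the standard library are available. Lean on these libraries where they do the work, as an engineer would, in place of code of your own. Each camera call takes 0.05 s, during which the arm holds its last target. There are 200 camera calls.

## Working session

There is one attempt and no reset: what is moved stays moved. The work goes in short steps, Python scripts to look and compute and a tool call to move; the robot and the scene stay as the last step left them, time stands still between calls to the robot, and variables do not carry over. Pictures are saved under pics/ and viewed, at most 10 in all, crops included, and the job is handed in when it is done.

Besides the shell and the picture viewer there is one more tool, called as name([rows], argument=value, ...), one row to a line, values as JSON. play_rows: Moves the arm, as the interface text tells. Shifts and turns lie within -1 to 1; 1 stands for 25 mm of shift or 0.15 rad of turn. Its arguments: {"type":"object","properties":{"travel":{"type":"array","items":{"type":"array","items":{"type":"number"}}},"twist":{"type":"array","items":{"type":"number"}},"fingers":{"type":"number"},"newtons":{"type":"number"}},"required":["travel","twist"]}

```bash
mkdir -p pics; ls; cat > h.py <<'E'
import numpy as np, cv2
from station import arm, imaging, models
from scipy.spatial.transform import Rotation as Ro
def grab(n):
    f=imaging.grab_frame(n); f['K']=np.array([[f['fx'],0,f['cx']],[0,f['fy'],f['cy']],[0,0,1.]]); f['D']=np.array(f['distortion'],float); f['R']=np.array(f['R']); f['t']=np.array(f['t']); return f
def save(f,n,crop=None,s=1):
    p=f['pixels'][...,::-1]
    if crop: c0,r0,c1,r1=crop; p=p[r0:r1,c0:c1]
    cv2.imwrite('pics/'+n,cv2.resize(p,None,fx=s,fy=s,interpolation=cv2.INTER_CUBIC))
def ray(f,px):
    u=cv2.undistortPoints(np.array([[px]],float),f['K'],f['D'])[0,0]
    d=f['R'].T@np.array([u[0],u[1],1]); return -f['R'].T@f['t'], d/np.linalg.norm(d)
def onz(f,px,z):
    o,d=ray(f,px); return o+d*(z-o[2])/d[2]
def proj(f,X):
    return cv2.projectPoints(np.atleast_2d(X).astype(float),cv2.Rodrigues(f['R'])[0],f['t'],f['K'],f['D'])[0][:,0]
def tri(f1,p1,f2,p2):
    (a,d),(b,e)=ray(f1,p1),ray(f2,p2)
    s=np.linalg.lstsq(np.stack([d,-e],1),b-a,rcond=None)[0]
    P,Q=a+s[0]*d,b+s[1]*e; return (P+Q)/2,np.linalg.norm(P-Q)
E
python3 - <<'E'
from h import *
np.set_printoptions(precision=4,suppress=True)
s=arm.get_state();print({k:np.round(s[k],3) for k in ('t','eef_pos','ee_rot','force','width')})
for c in('side','top'):
    f=grab(c); save(f,c+'0.png'); print(c,-f['R'].T@f['t'],f['R'][2])
    for n in ['driver_rack','driver_yellow','driver_blue','green_mat','grey_mat','yellow_van','grey_tanker','glue_bottle','orange_paint','white_paint']:
        print(n,[(np.round(b['extent']).astype(int).tolist(),round(b['confidence'],2)) for b in models.boxes_of(n,c)])
E
```

```text
pics
{'t': np.float64(0.0), 'eef_pos': array([ 0.271, -0.618,  0.245]), 'ee_rot': array([ 3.14 , -0.   , -2.729]), 'force': array([-1.249,  0.522,  0.709]), 'width': np.float64(0.088)}
side [0.1705 1.0095 1.7153] [ 0.1827 -0.5785 -0.795 ]
driver_rack [([263, 286, 47, 45], 0.89)]
driver_yellow [([276, 268, -1, 14], 0.38)]
driver_blue [([307, 197, 14, 10], 0.55), ([264, 286, 52, 42], 0.54)]
green_mat [([306, 200, 34, 29], 0.79)]
grey_mat [([256, 196, 27, 28], 0.84)]
yellow_van [([327, 139, 11, 11], 0.62), ([305, 198, 15, 7], 0.61), ([344, 178, 5, 10], 0.55), ([317, 228, 11, 12], 0.52), ([346, 151, 10, 11], 0.49)]
grey_tanker [([257, 193, 14, 29], 0.67)]
glue_bottle []
orange_paint [([295, 163, 8, 13], 0.57), ([277, 267, 9, 8], 0.42)]
white_paint []
top [ 0.3607 -0.1658  1.6119] [ 0.1136  0.0016 -0.9935]
driver_rack [([188, 216, 42, 52], 0.68)]
driver_yellow []
driver_blue []
green_mat [([330, 220, 48, 38], 0.91)]
grey_mat [([315, 166, 44, 24], 0.95)]
yellow_van [([328, 218, 17, 14], 0.65)]
grey_tanker [([326, 219, 48, 37], 0.72), ([313, 162, 35, 9], 0.51)]
glue_bottle [([117, 192, 11, 12], 0.63)]
orange_paint [([327, 219, 18, 13], 0.68), ([189, 213, 45, 54], 0.22)]
white_paint [([117, 192, 9, 9], 0.59)]
```

```bash
python3 - <<'E'
from h import *
f=grab('side'); save(f,'s1.png',(200,110,400,260+60),3.0) if 0 else save(f,'s1.png',(190,110,390,320),2.8)
f=grab('top'); save(f,'t1.png',(90,130,390,290),2.6)
E
```

```text
(no output)
```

View pics/s1.png

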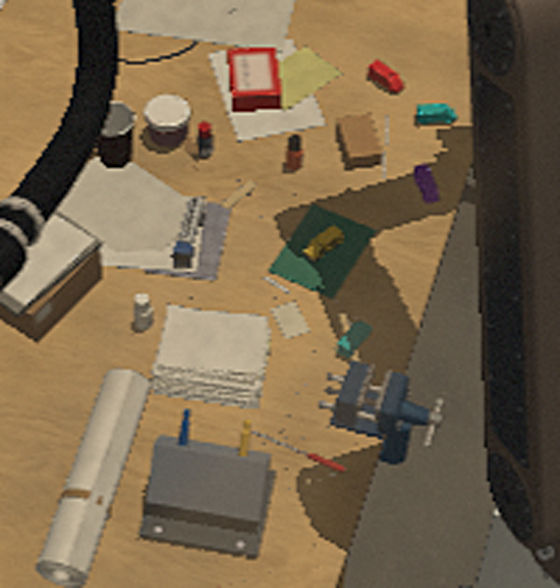

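View pics/t1.png

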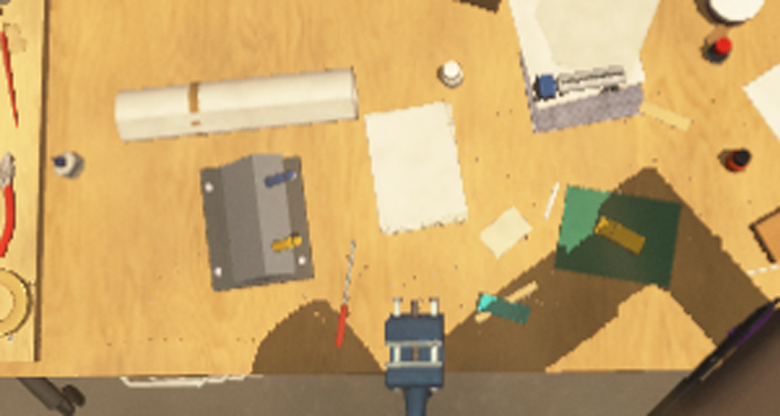

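The yellow van stands on the green mat, at side (305,198) and top (328,219).

Look-alikes:
- **Van shape:** teal at side (317,231) and (346,151), red at (327,137), purple at (342,176). The tanker is on the grey mat at (257,193).
- **Drivers:** yellow handle at side (278,266) is the one I want. Blue handle is at (256,262), and a loose red screwdriver is at (305,275).

Next I'll segment both handles by colour.

```bash
cat > meas.py <<'E'
from h import *
np.set_printoptions(precision=4,suppress=True)
F={c:grab(c) for c in('side','top')}
roi={'side':dict(y=(268,252,288,278),b=(248,250,264,274)),'top':dict(y=(190,216,212,232),b=(188,192,208,206))}
hue=dict(y=(18,34),b=(100,125)); M={}
for c,f in F.items():
    hsv=cv2.cvtColor(f['pixels'],cv2.COLOR_RGB2HSV).astype(int)
    for k in 'yb':
        c0,r0,c1,r1=roi[c][k]; h=hsv[r0:r1,c0:c1]
        m=(h[...,0]>=hue[k][0])&(h[...,0]<=hue[k][1])&(h[...,1]>(170 if k=='y' else 110))
        r,q=np.nonzero(m); P=np.stack([q+c0,r+r0],1).astype(float); mu=P.mean(0)
        w,v=np.linalg.eigh(np.cov(P.T)); t=(P-mu)@v[:,1]
        M[c,k]=mu; print(c,k,len(P),mu,'dir',v[:,1],'ext',t.min(),t.max(),'sd',np.sqrt(w))
G={}
for k in 'yb':
    G[k],e=tri(F['top'],M['top',k],F['side'],M['side',k]); print(k,G[k],'gap',e)
print('dist',np.linalg.norm(G['y']-G['b']),'yaw',np.arctan2(*(G['b']-G['y'])[[1,0]]))
for c,px in [('top',(328,219)),('side',(305,197))]: print('van',c,onz(F[c],px,.02))
save(F['top'],'t2.png',(160,180,230,250),8); save(F['side'],'s2.png',(230,245,300,320),8)
E
python3 meas.py; python3 - <<'E'
import cv2,numpy as np
a=cv2.imread('pics/t2.png');b=cv2.imread('pics/s2.png')
a=cv2.resize(a,(400,400));b=cv2.resize(b,(400,428))
c=np.zeros((428,800,3),np.uint8);c[:400,:400]=a;c[:,400:]=b;cv2.imwrite('pics/c2.png',c)
E
```

```text
side y 4 [277. 267.] dir [-0.1111  0.9938] ext -7.067764762890093 5.080146439884595 sd [0.4685 6.0371]
side b 23 [255.3478 262.9565] dir [-0.1255  0.9921] ext -6.983365676909973 5.1727640623299935 sd [0.5625 3.5497]
top y 29 [199.8276 223.1034] dir [-0.9545  0.2981] ext -5.266180790055037 5.173464391725068 sd [0.803  3.1212]meas.py:11: RuntimeWarning: Mean of empty slice.
  r,q=np.nonzero(m); P=np.stack([q+c0,r+r0],1).astype(float); mu=P.mean(0)
  ret = um.true_divide(
  avg = a.mean(axis, **keepdims_kw)
meas.py:12: RuntimeWarning: Degrees of freedom <= 0 for slice
  w,v=np.linalg.eigh(np.cov(P.T)); t=(P-mu)@v[:,1]
  c *= np.true_divide(1, fact)
  c *= np.true_divide(1, fact)
Traceback (most recent call last):
  File "meas.py", line 13, in <module>
    M[c,k]=mu; print(c,k,len(P),mu,'dir',v[:,1],'ext',t.min(),t.max(),'sd',np.sqrt(w))
                                                      ~~~~~^^
ValueError: zero-size array to reduction operation minimum which has no identity
[ WARN:0@0.023] global loadsave.cpp:275 findDecoder imread_('pics/t2.png'): can't open/read file: check file path/integrity
[ WARN:0@0.023] global loadsave.cpp:275 findDecoder imread_('pics/s2.png'): can't open/read file: check file path/integrity
Traceback (most recent call last):
cv2.error: OpenCV(4.12.0) /io/opencv/modules/imgproc/src/resize.cpp:4208: error: (-215:Assertion failed) !ssize.empty() in function 'resize'
```

```bash
python3 - <<'E'
from h import *
a=grab('top')['pixels'];b=grab('side')['pixels']
r=lambda p:cv2.resize(p,(400,400),interpolation=cv2.INTER_NEAREST)
cv2.imwrite('pics/c2.png',np.hstack([r(a[185:249,160:224]),r(b[246:310,240:304])])[...,::-1])
for n,p,(c0,r0,c1,r1) in [('topY',a,(188,214,212,232)),('sideY',b,(266,250,288,280)),('topB',a,(186,188,210,208))]:
    q=p.astype(int)[r0:r1,c0:c1]; print(n); print(q[...,2]-q[...,0] if 'B' in n else (q[...,0]+q[...,1])//2-q[...,2])
E
```

```text
topY
[[ 18  19  21  20  21  22  21  22  24  24  24  23  25  26  29  31  31  31
   29  37  93 103 102 104]
 [ 19  19  20  19  22  21  22  22  22  23  24  25  24  27  31  30  29  29
   29  32  75 103 100 104]
 [ 19  20  21  19  20  22  23  22  21  23  24  24  26  27  29  31  29  28
   30  33  68 101 102 106]
 [ 20  18  20  21  21  21  22  22  22  24  24  25  23  27  28  28  29  31
   29  32  69 103 102 104]
 [ 18  19  22  21  20  20  21  21  22  21  23  25  23  25  29  29  29  31
   30  32  59 103 104 104]
 [ 19  18  21  21  20  21  21  22  22  22  25  23  25  25  29  29  31  31
   31  32  54 104 103 105]
 [ 18  19  20  20  19  22  22  22  22  23  23  23  22  25  30  29  34  29
   30  31  47 103 103 105]
 [ 19  18  21  20  21  21  21  23  22  22  23  39  50 120  64 103 122 104
   31  31  41 105 103 105]
 [ 20  19  19  20  20  21  21  27  39  52  72  97 124 147  98 143 153 145
   31  29  37  96 104 105]
 [ 18  18  20  20  20  22  34  86 102 113 124 130 145 147 104 135 152 113
   30  31  35  87 104 104]
 [ 17  18  19  20  19  21  44 126 129 132 132 132 135 143 118  70  82  48
   31  31  
[... 5326 characters left out ...]
1  -32  -33  -33  -32
   -37  -37  -36  -37  -37  -37  -61 -127 -128 -127]
 [ -27  -28  -28  -28  -29  -30  -29  -29  -29  -32  -31  -31  -32  -32
   -38  -39  -38  -37  -37  -37  -52 -126 -127 -128]
 [ -26  -27  -29  -28  -28  -31  -29  -29  -30  -30  -32  -31  -31  -32
   -37  -37  -36  -38  -37  -38  -51 -125 -127 -128]
 [ -28  -26  -29  -27  -30  -28  -30  -29  -28  -31  -33  -30  -32  -32
   -35  -38  -36  -38  -37  -36  -47 -119 -128 -127]
 [ -26  -28  -28  -27  -30  -28  -31  -30  -30  -31  -32  -31  -31  -32
   -36  -37  -38  -39  -37  -37  -44 -109 -126 -127]
 [ -26  -28  -27  -26  -29  -29  -28  -30  -31  -30  -30  -33  -31  -31
   -36  -37  -37  -39  -37  -37  -43  -95 -126 -127]]
```

View pics/c2.png

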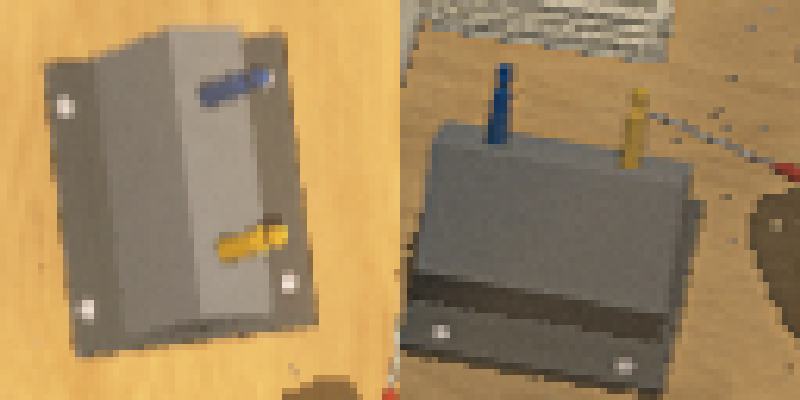

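```bash
cat > fit.py <<'E'
from h import *
from scipy.optimize import least_squares
np.set_printoptions(precision=4,suppress=True)
F={c:grab(c) for c in('side','top')}
obs={('top',-1):[(194.4,224.2),(205.7,221.9)],('top',1):[(191.3,200.0),(203.2,196.8)],
     ('side',-1):[(276.3,272.4),(277.7,259.6)],('side',1):[(255.1,268.7),(256.3,255.6)]}
def geom(p,s):
    Rz=Ro.from_euler('z',p[2]).as_matrix(); a=Rz@[-.644,0,.765]
    m=np.array([p[0],p[1],.087+p[3]])+Rz@[0,.04*s,0]; return m,a,Rz
th=np.linspace(0,2*np.pi,40)
def res(p,full=True):
    r=[]
    for (c,s),(pm,pe) in obs.items():
        m,a,Rz=geom(p,s); u=Rz@[0,1,0]; v=np.cross(a,u); ring=.006*(np.outer(np.cos(th),u)+np.outer(np.sin(th),v))
        cm,ce=proj(F[c],np.array([m,m+.045*a])); d=(ce-cm)/np.linalg.norm(ce-cm)
        for o,cen,q,sg in((pm,cm,m,-1),(pe,ce,m+.045*a,1)):
            ext=((proj(F[c],q+ring)-cen)@d*sg).max()*sg
            r+=list(np.array(o)-(cen+ext*d))
    return np.array(r+([p[3]*300] if full else []))
# yellow is right or left bore? try front = -y (yaw about +pi/2)
best=None
for y0 in(1.5,-1.5):
    for sw in(1,-1):
        o2={(c,s*sw):v for (c,s),v in obs.items()}; save_=obs; obs=o2
        L=least_squares(res,[.5,.25,y0,0],loss='soft_l1',f_scale=.5)
        if best is None or L.cost<best[0]: best=(L.cost,L.x,sw,res(L.x,False).reshape(-1,2))
        obs=save_
print(best)
p=best[1]; m,a,Rz=geom(p,-best[2]); print('yellow mouth',m,'axis',a,'end',m+.045*a,'blue end',geom(p,best[2])[0]+.045*a)
for n,z in(('yellow_van',.018),):
    for c in F:
        for b in models.silhouettes(n,c)[:2]:
            M=b['pixels']; r,q=np.nonzero(M); print(c,len(r),(q.mean(),r.mean()),onz(F[c],(q.mean(),r.mean()),z),b['confidence'])
# van by colour
for c,(c0,r0,c1,r1) in {'top':(312,208,345,232),'side':(294,186,318,210)}.items():
    h=F[c]['pixels'].astype(int)[r0:r1,c0:c1]; w=np.clip((h[...,0]-h[...,1]-0)/20.,0,1)*(h[...,0]-h[...,2]>35)
    g=cv2.moments(w.astype(np.float32)); px=(g['m10']/g['m00']+c0,g['m01']/g['m00']+r0); print('van',c,g['m00'],px,onz(F[c],px,.018))
# vise etc.
for n,px,z in(('vise top',(246,262),.08),('teal van',(283,247),.03),('red driver',(222,255),.0)): print(n,onz(F['top'],px,z))
E
python3 fit.py
```

```text
(np.float64(1.0339239710265618), array([ 0.5185,  0.1025,  1.6819, -0.0003]), -1, array([[-0.3427, -0.6729],
       [ 0.4449, -0.1547],
       [-0.9212, -0.2104],
       [ 0.6822,  0.1732],
       [ 0.3596,  0.0833],
       [-0.0673,  0.0139],
       [ 0.5171,  0.3358],
       [ 0.0245, -0.0801]]))
yellow mouth [0.4787 0.0981 0.0867] axis [ 0.0714 -0.64    0.765 ] end [0.4819 0.0693 0.1211] blue end [0.5614 0.0782 0.1211]
side 83 (np.float64(341.9277108433735), np.float64(174.97590361445782)) [ 0.3733 -0.4944  0.018 ] 0.63
side 90 (np.float64(345.25555555555553), np.float64(150.05555555555554)) [ 0.3958 -0.6457  0.018 ] 0.51
top 118 (np.float64(327.79661016949154), np.float64(219.6864406779661)) [ 0.4948 -0.327   0.018 ] 0.71
top 106 (np.float64(283.7641509433962), np.float64(248.17924528301887)) [ 0.4022 -0.1795  0.018 ] 0.41
van top 141.84999995678663 (327.86817060531445, 219.91751850904157) [ 0.494  -0.3272  0.018 ]
van side 103.69999966025352 (305.7473481039186, 195.11764704702364) [ 0.4912 -0.3354  0.018 ]
vise top [ 0.3584 -0.059   0.08  ]
teal van [ 0.4058 -0.177   0.03  ]
red driver [0.3823 0.0265 0.    ]
```

play_rows([
  [0,0,0],
  [0,0,0],
  [0,0,0],
  [0,0,0],
  [0,0,0],
  [0,0,0],
  [0,0,0],
  [0,0,0],
], twist=[-1,-1,-1,-1,-1,-1,-1,-1], fingers=0.5, newtons=20)

```text
t: 2.6
eef_pos: [0.2708, -0.6183, 0.2455]
ee_rot: [3.142, 0.0, -1.524]
force: [-0.0, -0.2, -0.3]
width: 0.0436
gripper_force: 0.0
```

```bash
cat > go.py <<'E'
import sys
from h import *
# usage: go.py x y z yaw : remaining shift in tool axes (units) after twist, and twist units
s=arm.get_state(); T=np.array([float(v) for v in sys.argv[1:4]]); yaw=float(sys.argv[4])
np.set_printoptions(precision=4,suppress=True)
R=Ro.from_euler('xyz',s['ee_rot']).as_matrix(); d=T-np.array(s['eef_pos'])
print('t',round(s['t'],2),'pos',np.array(s['eef_pos']),'rot',np.array(s['ee_rot']),'q',np.array(s['q']),'w',s['width'],'F',np.array(s['force']))
dy=(yaw-s['ee_rot'][2]+np.pi)%(2*np.pi)-np.pi
R2=Ro.from_euler('z',yaw).as_matrix()@np.diag([1,-1,-1.])
print('units now-axes',R.T@d/.025,'final-axes',R2.T@d/.025,'twist units',-dy/.15)
E
python3 go.py 0.4805 0.077 0.20 -1.46
```

```text
t 2.6 pos [ 0.2708 -0.6183  0.2455] rot [ 3.1416  0.0001 -1.5239] q [-0.8699  0.3586  0.0119 -0.     -1.2241  0.9168] w 0.043604923947983674 F [-0.0349 -0.2462 -0.3102]
units now-axes [-27.3873  -9.6844   1.8227] final-axes [-26.7132 -11.4134   1.8212] twist units -0.4259812016562936
```

play_rows([
  [-1,-0.4,0],
  [-1,-0.4,0],
  [-1,-0.4,0],
  [-1,-0.4,0],
  [-1,-0.4,0],
  [-1,-0.4,0],
  [-1,-0.4,0],
  [-1,-0.4,0],
], twist=[-0.43,0,0,0,0,0,0,0])

```text
t: 3.6
eef_pos: [0.3309, -0.4106, 0.2457]
ee_rot: [-3.141, -0.0, -1.464]
force: [1.1, 0.3, 1.1]
width: 0.044
gripper_force: 0.0
```

play_rows([
  [-1,-0.45,0],
  [-1,-0.45,0],
  [-1,-0.45,0],
  [-1,-0.45,0],
  [-1,-0.45,0],
  [-1,-0.45,0],
  [-1,-0.45,0],
  [-1,-0.45,0],
], twist=[0,0,0,0,0,0,0,0])

```text
t: 4.6
eef_pos: [0.3992, -0.2022, 0.2458]
ee_rot: [-3.141, -0.0, -1.464]
force: [0.8, -0.2, 0.6]
width: 0.0436
gripper_force: 0.0
```

play_rows([
  [-1,-0.43,0],
  [-1,-0.43,0],
  [-1,-0.43,0],
  [-1,-0.43,0],
  [-1,-0.43,0],
  [-1,-0.43,0],
  [-1,-0.43,0],
  [-1,-0.43,0],
], twist=[0,0,0,0,0,0,0,0])

```text
t: 5.6
eef_pos: [0.4634, 0.0059, 0.2458]
ee_rot: [-3.141, 0.0, -1.464]
force: [-0.1, 0.1, 0.0]
width: 0.0439
gripper_force: 0.0
```

```bash
python3 go.py 0.4805 0.077 0.112 -1.46
```

```text
t 5.6 pos [0.4634 0.0059 0.2458] rot [-3.141   0.0001 -1.4642] q [ 0.4394  0.0022 -0.4333  0.0001 -1.1347 -0.3329] w 0.04389106759117038 F [-0.054   0.0828  0.0119]
units now-axes [-2.7549 -0.9792  5.3535] final-axes [-2.7515 -0.994   5.3526] twist units -0.028102401421215006
```

play_rows([
  [-0.9,-0.33,0],
  [-0.9,-0.33,0],
  [-0.95,-0.33,0],
  [0,0,1],
  [0,0,1],
  [0,0,1],
  [0,0,0],
  [0,0,0],
], twist=[0,0,0,0,0,0,0,0])

```text
t: 6.6
eef_pos: [0.4811, 0.0762, 0.1716]
ee_rot: [-3.14, 0.0, -1.464]
force: [-0.7, -0.4, -0.3]
width: 0.0438
gripper_force: 0.0
```

```bash
python3 - <<'E'
from h import *
a=grab('top');b=grab('side')
r=lambda p,h:cv2.resize(p,(400,h),interpolation=cv2.INTER_NEAREST)
cv2.imwrite('pics/c3.png',np.hstack([r(a['pixels'][160:260,150:250],400),r(b['pixels'][210:310,220:320],400)])[...,::-1])
s=arm.get_state(); P=np.array(s['eef_pos']); print(P, [proj(f,np.array([P,P+[0,0,-.019],[.4787,.0981,.0867],[.4819,.0693,.1211]])) for f in (a,b)])
E
python3 go.py 0.4805 0.077 0.112 -1.46
```

```text
[0.48117523 0.07628175 0.17179299] [array([[198.69780982, 221.413214  ],
       [199.74090171, 221.92228287],
       [196.32057504, 224.44888471],
       [203.66420151, 222.48503923]]), array([[277.2814221 , 254.16210476],
       [277.27916811, 257.03589762],
       [276.02016679, 271.75616409],
       [277.69567583, 260.10795638]])]
t 6.7 pos [0.4812 0.0763 0.1718] rot [-3.1397  0.0006 -1.4642] q [ 0.5621  0.112  -0.4987  0.0003 -0.9581 -0.4556] w 0.04339750646398342 F [-0.1398  0.1725  0.5736]
units now-axes [-0.0299  0.0283  2.3917] final-axes [-0.0315  0.0237  2.3917] twist units -0.027727548210509195
```

View pics/c3.png

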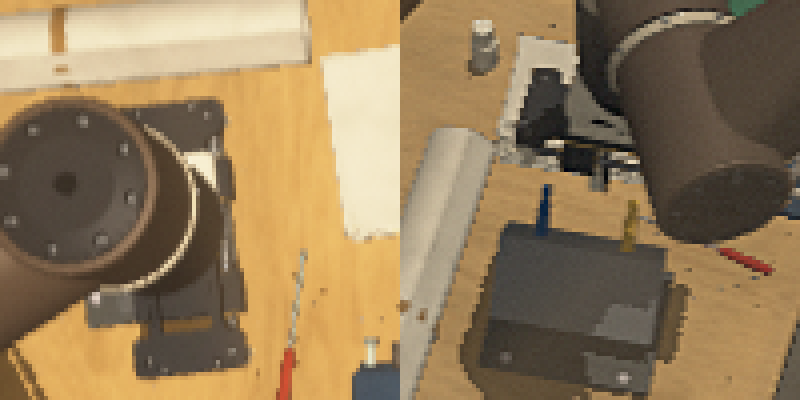

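play_rows([
  [0,0,0.8],
  [0,0,0.8],
  [0,0,0.8],
  [0,0,0],
  [0,0,0],
], twist=[0,0,0,0,0])

```text
t: 7.32
eef_pos: [0.4812, 0.0763, 0.1117]
ee_rot: [-3.14, 0.0, -1.464]
force: [0.0, 1.0, 0.2]
width: 0.0438
gripper_force: 0.0
```

play_rows([
  [0,0,0],
  [0,0,0],
  [0,0,0],
  [0,0,0],
  [0,0,0],
  [0,0,0],
], twist=[0,0,0,0,0,0], fingers=0, newtons=8)

```text
t: 8.07
eef_pos: [0.4807, 0.0761, 0.1107]
ee_rot: [-3.141, 0.0, -1.464]
force: [0.8, -0.4, 1.0]
width: 0.012
gripper_force: 8.0
```

```bash
python3 go.py 0.4805 0.077 0.112 -1.46;  python3 - <<'E'
from h import *
a=grab('top');b=grab('side')
r=lambda p,h:cv2.resize(p,(400,h),interpolation=cv2.INTER_NEAREST)
cv2.imwrite('pics/c4.png',np.hstack([r(a['pixels'][160:260,150:250],400),r(b['pixels'][230:290,240:300],400)])[...,::-1])
E
```

```text
t 8.07 pos [0.4807 0.0761 0.1107] rot [-3.1412  0.0001 -1.4642] q [ 0.5621  0.187  -0.5754  0.0001 -0.8079 -0.4556] w 0.01196734850850748 F [ 0.8336 -0.3669  1.0137]
units now-axes [-0.0374  0.0049 -0.0525] final-axes [-0.0374  0.0047 -0.0525] twist units -0.027906258042200704
```

View pics/c4.png

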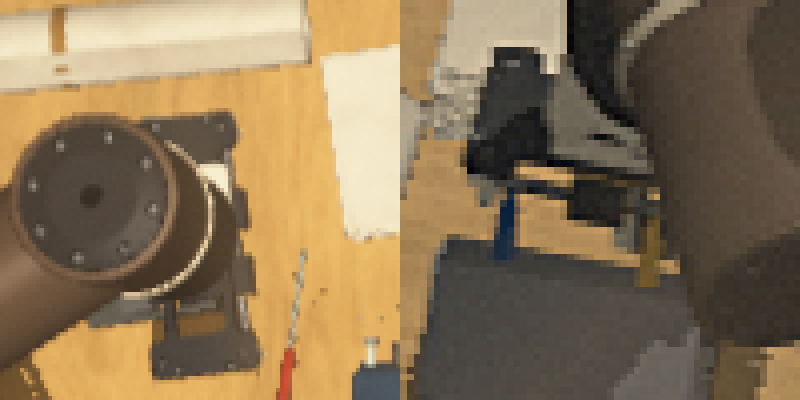

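play_rows([
  [0.28,0,-0.34],
  [0.28,0,-0.34],
  [0.28,0,-0.34],
  [0.28,0,-0.34],
  [0.29,0,-0.33],
  [0.29,0,-0.33],
  [0,0,0],
], twist=[0,0,0,0,0,0,0])

```text
t: 9.05
eef_pos: [0.4854, 0.0334, 0.1618]
ee_rot: [-3.14, 0.0, -1.465]
force: [0.1, -0.4, -0.4]
width: 0.012
gripper_force: 8.0
```

```bash
cat > pic.py <<'E'
import sys
from h import *
n=sys.argv[1]; box=[int(v) for v in sys.argv[2:10]]
a=grab('top');b=grab('side')
r=lambda p:cv2.resize(p,(400,400),interpolation=cv2.INTER_NEAREST)
q=lambda p,c:r(p[c[1]:c[1]+c[2],c[0]:c[0]+c[2]])
cv2.imwrite('pics/'+n,np.hstack([q(a['pixels'],box[:3]),q(b['pixels'],box[3:6])])[...,::-1])
E
python3 pic.py c5.png 170 180 70 250 230 50; python3 go.py 0.48 0.077 0.112 -1.464
```

```text
t 9.15 pos [0.4849 0.0336 0.161 ] rot [ 3.1415  0.0001 -1.4647] q [ 0.4748  0.1234 -0.5137 -0.0002 -0.9337 -0.3686] w 0.01158339198344882 F [ 0.2391  0.9487 -0.7019]
units now-axes [-1.745   0.0121  1.9588] final-axes [-1.7453  0.011   1.9586] twist units -0.00493812458200497
```

View pics/c5.png

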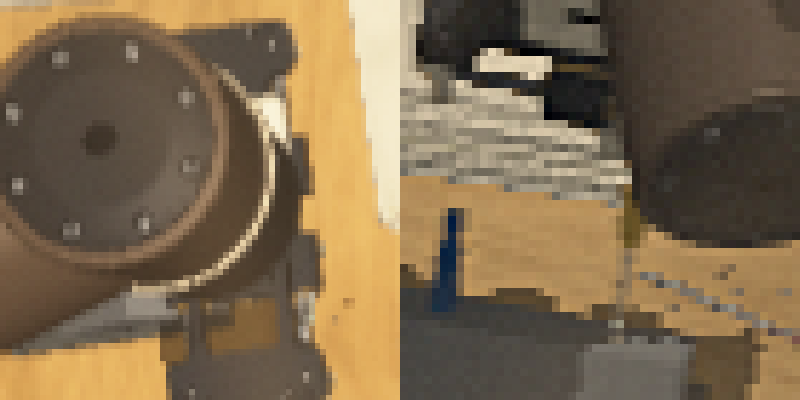

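The driver came out with the gripper. In the side view the shaft (about 278,262 to 277,271) still dips into the bore mouth. Next I'll lever it upright against the back edge of the mouth.

play_rows([
  [-0.31,0,-0.22],
  [-0.31,0,-0.22],
  [-0.32,0,-0.18],
  [-0.33,0,-0.17],
  [-0.35,0,-0.12],
  [-0.35,0,-0.12],
  [-0.36,0,-0.05],
  [-0.36,0,-0.05],
], twist=[0,0,0,0,0,0,0,0])

```text
t: 10.15
eef_pos: [0.4778, 0.1012, 0.1893]
ee_rot: [3.142, 0.0, -1.464]
force: [0.7, -2.2, -1.2]
width: 0.0117
gripper_force: 8.0
```

```bash
python3 pic.py c6.png 170 180 70 250 230 50; python3 go.py 0.48 0.077 0.112 -1.464
```

```text
t 10.25 pos [0.4779 0.1015 0.1894] rot [-3.1414  0.0003 -1.4635] q [ 0.6126  0.097  -0.4703 -0.0001 -1.0032 -0.5053] w 0.01193235838728192 F [-0.3911  0.0573  0.2791]
units now-axes [0.9841 0.0221 3.0954] final-axes [0.9833 0.0209 3.0957] twist units 0.00337389097627927
```

View pics/c6.png

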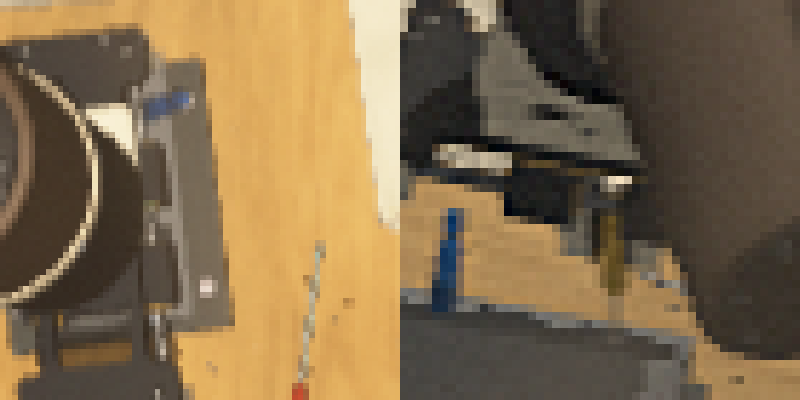

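```bash
python3 - <<'E'
from h import *
f=grab('side'); P=np.array([.4779,.1015,.1894]); fr=np.array([.111,-.994,0])
for d in(-5,0,5,10,15,20,30):
    x=np.deg2rad(d); a=-np.sin(x)*fr-np.cos(x)*np.array([0,0,1]); print(d,proj(f,np.array([P,P+.055*a,P+.07*a])).round(1).tolist())
E
```

```text
-5 [[275.9, 257.5], [276.2, 264.6], [276.3, 266.5]]
0 [[275.9, 257.5], [275.9, 265.7], [275.9, 267.9]]
5 [[275.9, 257.5], [275.6, 266.8], [275.6, 269.3]]
10 [[275.9, 257.5], [275.3, 267.9], [275.2, 270.6]]
15 [[275.9, 257.5], [275.1, 268.8], [274.8, 271.9]]
20 [[275.9, 257.5], [274.8, 269.7], [274.5, 273.0]]
30 [[275.9, 257.5], [274.3, 271.2], [273.8, 274.9]]
```

The handle stands about 2° from vertical, judging by its lower end at side (276,266). I'll grip more firmly, lift and carry.

play_rows([
  [0,0,0],
  [0,0,0],
  [0,0,-0.3],
  [0,0,-0.5],
  [0,0,-0.5],
  [0,0,-0.5],
  [0,0,-0.5],
  [0.3,0,-0.2],
], twist=[0,0,0,0,0,0,0,0], newtons=20)

```text
t: 11.3
eef_pos: [0.479, 0.0933, 0.2529]
ee_rot: [-3.14, 0.001, -1.464]
force: [-1.0, 0.0, -0.3]
width: 0.0118
gripper_force: 20.0
```

play_rows([
  [0.6,0,0],
  [0.8,0.07,0],
  [0.9,0.07,0],
  [0.9,0.07,0],
  [0.9,0.07,0],
  [0.9,0.07,0],
  [0.9,0.07,0],
  [0.9,0.07,0],
], twist=[0,0,0,0,0,0,0,0])

```text
t: 12.3
eef_pos: [0.4839, -0.0789, 0.2512]
ee_rot: [3.14, -0.0, -1.465]
force: [-0.4, 0.9, 0.2]
width: 0.0114
gripper_force: 20.0
```

play_rows([
  [0.9,0.07,0],
  [0.9,0.07,0],
  [0.9,0.07,0],
  [0.9,0.07,0],
  [0.9,0.07,0],
  [0.9,0.07,0],
  [0.9,0.07,0],
  [0.9,0.07,0],
], twist=[0,0,0,0,0,0,0,0])

```text
t: 13.3
eef_pos: [0.4888, -0.2592, 0.251]
ee_rot: [3.14, 0.0, -1.465]
force: [-0.2, -0.3, -0.4]
width: 0.0117
gripper_force: 20.0
```

```bash
python3 go.py 0.493 -0.330 0.218 -1.464
```

```text
t 13.3 pos [ 0.4888 -0.2592  0.251 ] rot [ 3.1402  0.0005 -1.4649] q [-0.1336  0.1561 -0.2496 -0.0002 -1.1665  0.2396] w 0.01174667636713774 F [-0.1967 -0.2756 -0.4373]
units now-axes [2.8349 0.1312 1.3206] final-axes [2.8341 0.1355 1.3218] twist units -0.005966399686630671
```

Now a picture to check the tilt and the tip.

play_rows([
  [0.9,0.04,0],
  [0.9,0.04,0.2],
  [0.7,0.05,0.4],
  [0.33,0,0.5],
  [0,0,0.22],
  [0,0,0],
  [0,0,0],
], twist=[0,0,0,0,0,0,0])

```text
t: 14.18
eef_pos: [0.4944, -0.3279, 0.2193]
ee_rot: [-3.141, -0.0, -1.463]
force: [-0.5, -0.5, -0.1]
width: 0.0114
gripper_force: 20.0
```

```bash
python3 pic.py c7.png 290 180 70 280 170 50; python3 go.py 0.493 -0.330 0.218 -1.464; python3 - <<'E'
from h import *
P=np.array(arm.get_state()['eef_pos'])
for c in('side','top'):
    f=grab(c)
    for d in(-10,0,10):
        x=np.deg2rad(d); a=np.array([0,np.sin(x),-np.cos(x)]); print(c,d,proj(f,np.array([P,P+.055*a,P+.107*a,[.493,-.33,.031]])).round(1).tolist())
E
```

```text
t 14.28 pos [ 0.4944 -0.328   0.2194] rot [-3.1406 -0.0005 -1.4635] q [-0.2565  0.2432 -0.213   0.0001 -1.1136  0.3638] w 0.011364501650988497 F [-0.4495 -0.2198  0.5608]
units now-axes [0.073  0.0644 0.0576] final-axes [0.0731 0.0643 0.0576] twist units 0.003324723418796083
side -10 [[306.7, 163.9], [306.8, 171.4], [306.8, 178.2], [305.1, 194.0]]
side 0 [[306.7, 163.9], [306.1, 173.2], [305.5, 181.7], [305.1, 194.0]]
side 10 [[306.7, 163.9], [305.4, 174.8], [304.2, 184.7], [305.1, 194.0]]
top -10 [[335.0, 213.9], [336.1, 215.6], [337.1, 217.1], [329.1, 219.9]]
top 0 [[335.0, 213.9], [332.9, 215.7], [331.1, 217.2], [329.1, 219.9]]
top 10 [[335.0, 213.9], [329.8, 215.7], [325.2, 217.3], [329.1, 219.9]]
```

View pics/c7.png

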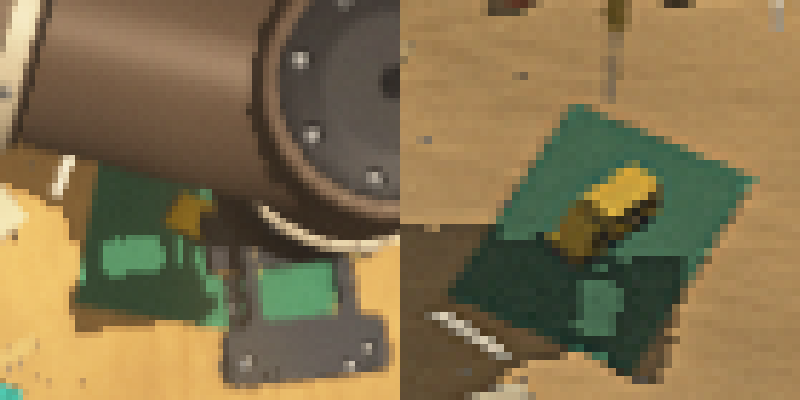

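play_rows([
  [0,0,0],
  [0,0,0],
  [0,0,0],
  [0,0,0],
], twist=[0,0,0,0])

```text
t: 14.88
eef_pos: [0.494, -0.3284, 0.2188]
ee_rot: [3.142, 0.0, -1.464]
force: [0.3, 0.0, -0.6]
width: 0.0113
gripper_force: 20.0
```

```bash
python3 -c "
from station import arm
print(arm.job_done())"
```

```text
the job is handed in; nothing more can be done
None
```

The job is handed in at about 15 s: the arm holds the yellow screwdriver still over the middle of the yellow van, within about 2° of straight down and with its tip about 8 cm above the roof (camera estimates), and the blue one is still in the rack.

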